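# Switch on the soldering station and turn it up four clicks

## Robot

A 7-joint arm with a two-finger parallel gripper is mounted at the origin on the work surface. World frame = base frame: x ahead of the robot, y to its left, z up, the work surface at z = 0. Lengths are in mm, angles in rad, forces in N, time in s.
With the tool pointing down it reaches from about 425 to 875 mm from the base axis. Payload 4.7 kg.
Tool frame: the origin (TCP) lies between the finger pads; the fingertips stand 25 mm ahead of it and the grasp point (between the pads) lies 6 mm ahead of it; z points along the fingers, y is the line along which they close (so a half turn about z gives the same grasp; the last joint's range is limited). The gripper opens to 87 mm and grips with 3 to 60 N. Pads are 19 mm wide; open, the fingers measure 117 mm over their backs; the gripper's body (75 mm by 190 mm) begins 51 mm behind the grasp point.
Start: joints at [-1.314, 0.321, -0.07, 1.45, 0.023, 1.371, -0.057], TCP at [156.301, 630.949, 218.587] pointing down, gripper open.
Joint ranges: [-2.86, 2.86], [-0.3, 2.09], [-1.38, 1.24], [0.06, 2.45], [-1.56, 4.7], [0.09, 2.05], [-2.69, 2.69]. Speed limits (rad/s): [2.57, 2.57, 3.14, 3.14, 3.14, 3.14, 3.14].

## Interface

Orientations are given as a unit quaternion [w, x, y, z].
In Python, from cell import monitor, cams, workorder gives the robot as it stands.
- The arm moves only by the tool play_rows, never from a script. Its argument "commands" is a list of rows, each a list of 7 numbers: the turn, a rotation vector about the tool's x, y, z in rad, then the shift along the tool's x, y, z in mm, then the finger opening in mm, from 0 to 87. In form: [[wx, wy, wz, dx, dy, dz, claw], ...]. A call has 1 to 5 rows; each row is the pose to reach, as a shift and turn from the pose commanded when the call began, along the tool's axes at that moment; what a row does not reach only later rows make up. A row lasts 1/10 s, in which the tool goes at most 50 mm and 8.59 degrees, less where a joint would pass 70% of its speed; a pose out of reach is approached as far as the arm can. A call with a gripper value outside its range is refused whole. The fingers move at their own pace and stop on an object; the grip force is fixed at half the most. Time passes only in rows, so rows that repeat a pose let the fingers close. It gives the time, the measured TCP pose, the force, the opening and the grip force at its end, in the units of the state.
- monitor.sense(): the state, without advancing time (a new reading comes with each control period).
- cams.snapshot(name): name is "scene" or "top" or "wrist"; returns the picture (420x560x3 uint8, blue, green, red); there is no depth.
- cams.calibration(name): a dict with "intrinsics" (3x3 intrinsics, pixels), "R" (3x3) and "t" (3): a world point X has camera coordinates R X + t; the wrist camera has in their place "tool_from_camera" (4x4, takes a point from camera to tool coordinates, whose origin is the TCP and whose axes are the flange's). Camera axes: x right, y down, z forward; pixel columns grow to the right and rows downward; lengths in mm; the calibration is good to about 2 mm. The wrist camera is an equidistant fisheye: a pixel r from the principal point sees the ray r / f radians off the axis. A picture is of the moment at which its call begins: read the wrist's pose just before it. calibration takes no time and is no camera call.
- workorder.finish_job(): hands the job in; it is judged then, once.
The state is a dict: "t": time; "joint_positions": joint angles; "qd": joint speeds; "joint_torque": joint torques, N m; "tool_pos": TCP position; "orientation": TCP orientation; "contact_force": force on the tool from outside, world axes, zero at the start; "torque": the same for the moment, N m; "finger_gap": finger opening in mm; "grasp_force": force on a finger pad.
Only numpy, scipy, OpenCV 4.12 (cv2) and the standard library are available. Lean on these libraries where they do the work, as an engineer would, in place of code of your own. Each camera call takes 0.05 s, during which the arm holds its last target. There are 200 camera calls.

## Task

Get the soldering station ready for tacking: switch it on by pressing down the raised end of its power rocker, and push the pointer of its click-stop heat dial round clockwise (hotter) with a fingertip, exactly four clicks up from where it points now. Only touch the controls: do not pinch the dial's pointer between the fingers, do not shove or lift the station, and leave the other things on the bench where they are.

Things in the scene. Friction and masses are not known exactly. Their poses are not given: they have to be found in the camera images.
- station: soldering station: grey case 130 (its x) x 170 (y) x 70 mm high, loose on rubber feet, 2.4 to 3.2 kg. Origin: centre of the underside, on the bench; z up; x from its front (black panel, faces the robot) to its back, y to the left. On its flat top: the dial left (+y), the rocker right (-y), 91 mm apart; else only the dial's scale ring and the rocker's frame stand up, 7 mm.
- heat_dial (a joint): heat dial's angle, rad: 0 at the cold stop, growing clockwise from above (hotter) to 4.189. 11 click positions 0 to 10, 0.4189 rad apart, a stroke each; position 5 points to the station's +x. Starts at rest on one of 1 to 4. Turning resists with up to 0.065 N m; past half way to the next position it jumps there by itself and stays. Black skirt 60 mm across, sunk in a ring 80 mm across.
- dial_axis (a point): fixed point on the dial's vertical axis, level with the top of the pointer bar, 100.5 mm above the bench; the top of the skirt is at 78.5 mm and the bar stands on it.
- pointer_tip (a point): end of the pointer bar's nose, at its top edge, 30 mm from the dial's axis; a white line runs along the nose. The bar is 14 mm thick, 22 mm high, and reaches 29 mm from the axis on the nose side, 23 mm on the tail side.
- flank_hot: flat upright flank of the pointer bar to push on for hotter (its counter-clockwise side), 52 mm long, 21 mm high. Origin: its middle, 3 mm from the axis towards the nose, 89 mm above the bench; its outer face is 7 mm from the bar's middle plane. x points along the nose, y out of the flank. Turns with the dial.
- flank_cool: the same flank on the other (clockwise) side of the pointer bar; its -y axis points out of the flank. Touched together with flank_hot means that the pointer is pinched.
- power_rocker (a joint): power rocker's angle, rad: 0 off (far end, to the station's +x, stands up), 0.40 on (far end down). Starts off. About 2.5 N down on the raised end takes it past half way; then it snaps over to on by itself and stays.
- rocker_on_end (a point): middle of the raised far end of the rocker's top face, 13 mm from its pivot, 86 mm above the bench when off, about 80 mm when on. The rocker is a black paddle 33 mm (station x) by 19 mm (y) in a frame 42 x 29 mm whose rim is 77 mm above the bench.
- iron_stand: soldering iron resting in its stand: dark steel base 85 x 150 mm, 16 mm high, a wire coil leaning up to the stand's +y with the iron's black handle out of it, 230 mm high at the handle's end, which overhangs the base by 105 mm. Origin: centre of the underside. Leave alone.
- solder_spool: grey spool, 60 mm across, 46 mm high, standing on its flange. Origin: centre of the underside. Leave alone.
- flux_bottle: clear bottle with black cap, 48 mm across, 105 mm high. Origin: centre of the underside. Leave alone.
- wool_tin: tin of brass wool for wiping the iron, 64 mm across, 47 mm high. Origin: centre of the underside. Leave alone.
- tinner_tin: flat round tin, 44 mm across, 22 mm high. Origin: centre of the underside. Leave alone.
- pliers: running pliers lying flat, 175 mm long, 75 mm wide over the blue handles, 15 mm high, jaws to its +x. Origin: under the pivot. Leave alone.
- glass_cutter: glass cutter with flat wooden handle lying flat, 135 mm long, 15 mm wide, 12 mm high, wheel to its +x. Origin: underside, below the front half of the handle. Leave alone.

How it is judged (in metres and radians):
At the end, for the whole second after the job is handed in: The rocker is on (over 0.33 rad) and the dial rests four clicks clockwise of its start: pointer tip 41.2 to 48 mm in a straight line from where it was (exact 44.6; three clicks 35, five 52), dial at position 5 to 8. The station stands upright within 3 mm of its start (value of joint power_rocker above 0.33 rad and distance of pointer_tip from where it was at the start of the episode between 0.0412 and 0.048 m and value of joint heat_dial between 1.92694 and 3.51876 rad and velocity of joint heat_dial between -0.1 and 0.1 rad/s and distance of station from where it was at the start of the episode below 0.003 m and angle between station's own z axis and vertical below 0.03 rad); the robot touches nothing.
It fails at once if the pointer bar is pinched between fingers (both flanks pressed at once) (contact force between the fingers and flank_hot above 1 N and contact force between the fingers and flank_cool above 1 N).
It fails at once if the station is shoved, tipped or lifted (distance of station from where it was at the start of the episode above 0.008 m or angle between station's own z axis and vertical above 0.06 rad).
It fails at once if another thing on the bench is moved by more than 15 mm or lifted (distance of any of iron_stand, solder_spool, flux_bottle, wool_tin, tinner_tin, pliers, glass_cutter from where it was at the start of the episode above 0.015 m).
It also fails if it takes over 61 s, if anything falls off the work surface, if the arm or the gripper's body presses on something with over 40 N, if the wrist force passes 120 N, or if a joint passes its speed limit or range.

## Working session

There is one attempt and no reset: what is moved stays moved. The work goes in short steps, Python scripts to look and compute and a tool call to move; the robot and the scene stay as the last step left them, time stands still between calls to the robot, and variables do not carry over. Pictures are saved under pics/ and viewed, at most 11 in all, crops included, and the job is handed in when it is done.

Besides the shell and the picture viewer there is one more tool, called as name(argument=value, ...) on one line, values as JSON. play_rows: Moves the arm, as the interface text tells. Its arguments: {"type":"object","properties":{"commands":{"type":"array"}},"required":["commands"]}

```bash
mkdir -p pics; ls; python3 - <<'E'
from cell import monitor,cams
import cv2
s=monitor.sense();print(s)
for n in("top","scene"):
    print(n,cams.calibration(n)); cv2.imwrite(f"pics/{n}0.png",cams.snapshot(n))
print(cams.calibration("wrist"))
E
```

```text
pics
{'t': 0.0, 'joint_positions': array([-1.31392052,  0.32184432, -0.07006205,  1.45168573,  0.02260726,
        1.37077771, -0.05690798]), 'qd': array([-0.00166611, -0.00113631, -0.00138608,  0.00264902,  0.0019312 ,
       -0.00091116, -0.00096777]), 'joint_torque': array([-1.00801510e-03, -4.91284096e+01, -4.04420765e-01, -3.12529814e+01,
       -6.38362113e-02,  4.38884867e-02,  1.79892204e-04]), 'tool_pos': array([156.18905161, 630.37804104, 217.4421079 ]), 'orientation': array([-6.09964305e-05,  1.21088586e-01,  9.92641237e-01, -9.62329127e-04]), 'contact_force': array([0.04874367, 0.38209759, 0.02474647]), 'torque': array([ 0.01771389,  0.00973794, -0.014192  ]), 'grasp_force': 0.0, 'finger_gap': 86.81746186555982}
top {'intrinsics': array([[446.79912362,   0.        , 283.04058525],
       [  0.        , 446.79912362, 207.65376491],
       [  0.        ,   0.        ,   1.        ]]), 'R': array([[ 1.50128093e-02, -9.99886035e-01,  1.59130506e-03],
       [-9.96970980e-01, -1.50904658e-02, -7.62964206e-02],
       [ 7.63117390e-02, -4.41061351e-04, -9.97083910e-01]]), 't': 
[... 268 characters left out ...]
.00632969],
       [ 0.44662201, -0.30070002, -0.84267922],
       [-0.6923978 ,  0.48034741, -0.53837873]]), 't': array([-344.66937133, -152.94810307, 1160.3446116 ])}
{'intrinsics': array([[325.1922621 ,   0.        , 279.25102993],
       [  0.        , 325.1922621 , 214.79211069],
       [  0.        ,   0.        ,   1.        ]]), 'tool_from_camera': array([[ 2.47638545e-05, -9.68316149e-01, -2.49727522e-01,
         6.77016237e+01],
       [ 9.99999889e-01,  1.41641252e-04, -4.50049154e-04,
         9.75462559e-02],
       [ 4.71161583e-04, -2.49727483e-01,  9.68316045e-01,
        -1.66658337e+02],
       [ 0.00000000e+00,  0.00000000e+00,  0.00000000e+00,
         1.00000000e+00]])}
```

View pics/top0.png

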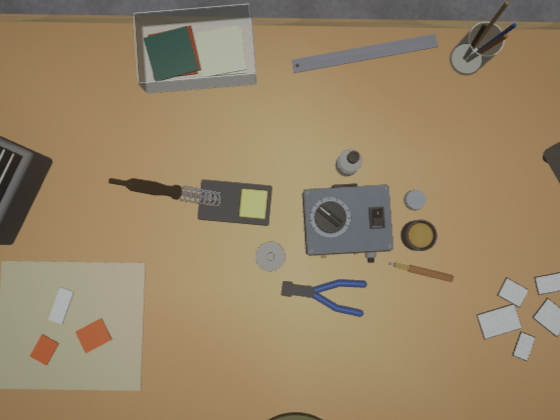

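View pics/scene0.png

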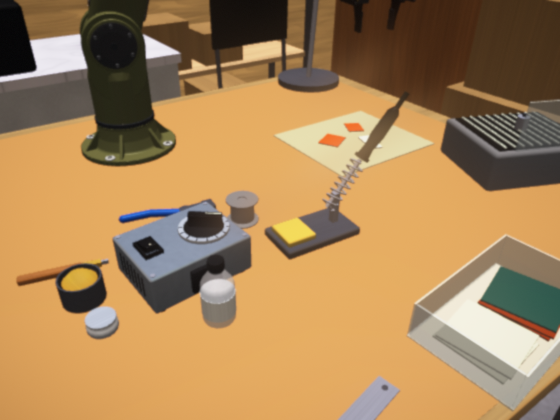

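The top view shows the station at about (348,219), with the dial at (330,217) and the rocker at (377,217). The flux bottle is behind it and the tins are to its right. I'll enlarge the dial and rocker.

```bash
python3 - <<'E'
import cv2
a=cv2.imread("pics/top0.png")[178:268,295:400]
cv2.imwrite("pics/c1.png",cv2.resize(a,None,fx=6.6,fy=6.6,interpolation=cv2.INTER_CUBIC))
E
```

```text
(no output)
```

View pics/c1.png

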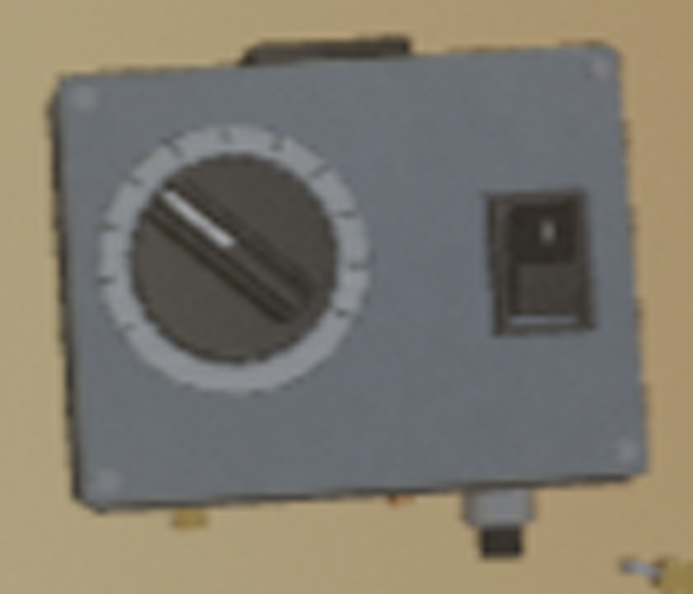

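Crop: ring centre (235,258), rocker frame centre (541,262), case-top corners (62,78), (617,45), (645,475) and (85,508). The white line runs from (168,196) to (233,244). The dial seems to be at position 3, so the target is 7.

```bash
cat > h.py <<'E'
import numpy as np
from cell import monitor,cams
from scipy.spatial.transform import Rotation as Ro
def top(u,v,z,n="top"):
    c=cams.calibration(n);R=c["R"];o=-R.T@c["t"]
    d=R.T@np.linalg.inv(c["intrinsics"])@[u,v,1]
    return o+d*(z-o[2])/d[2]
def rot(s): q=s["orientation"];return Ro.from_quat([q[1],q[2],q[3],q[0]])
def wrist(u,v,z,s):
    c=cams.calibration("wrist");K=c["intrinsics"];T=c["tool_from_camera"]
    x=np.array([u-K[0,2],v-K[1,2]]);r=np.hypot(*x);th=r/K[0,0]
    d=np.r_[x/r*np.sin(th),np.cos(th)]
    R=rot(s);o=R.apply(T[:3,3])+s["tool_pos"];d=R.apply(T[:3,:3]@d)
    return o+d*(z-o[2])/d[2]
def row(p,yaw,s):
    """target world p, tool y azimuth yaw(deg), tool down -> row from measured pose s"""
    a=np.radians(yaw);y=np.array([np.cos(a),np.sin(a),0]);z=np.array([0,0,-1.]);x=np.cross(y,z)
    T=Ro.from_matrix(np.c_[x,y,z]);R=rot(s)
    return np.round(np.r_[(R.inv()*T).as_rotvec(),R.inv().apply(np.array(p)-s["tool_pos"])],3)
E
python3 - <<'E'
from h import *
f=lambda x,y,z:top((x+.5)/6.6-.5+295,(y+.5)/6.6-.5+178,z)
P={k:f(*v) for k,v in dict(ring=(235,258,77),rock=(541,262,77),bl=(62,78,70),br=(617,45,70),fr=(645,475,70),fl=(85,508,70),tip=(168,196,100.5),lin=(233,244,100.5)).items()}
for k,v in P.items():print(k,v.round(1))
az=lambda d:np.degrees(np.arctan2(d[1],d[0])).round(1)
print(az(P['bl']-P['fl']),az(P['br']-P['fr']),az(P['bl']-P['br'])-90,az(P['ring']-P['rock'])-90,"ptr",az(P['tip']-P['lin']),az(P['tip']-P['ring']),np.linalg.norm(P['ring']-P['rock']),np.linalg.norm((P['tip']-P['ring'])[:2]))
s=monitor.sense();print(s["tool_pos"])
c=(P['bl']+P['fr'])/2
print(row([P['ring'][0],P['ring'][1],310],-10,s),row([156,631,310],-10,s))
print("iron handle", top(112,181,230),top(180,192,150))
E
```

```text
ring [509.2 -58.9  77. ]
rock [ 509.4 -149.3   77. ]
bl [562.7  -7.5  70. ]
br [ 575.2 -173.6   70. ]
fr [ 447.1 -181.5   70. ]
fl [434.9 -15.8  70. ]
tip [525.4 -37.  100.5]
lin [511.8 -55.8 100.5]
3.7 3.5 4.299999999999997 0.09999999999999432 ptr 54.2 53.5 90.41438418872914 27.264940230588866
[156.20660439 630.42534751 217.54315759]
[-1.00000e-03  1.00000e-03  1.50300e+00 -5.08316e+02 -5.84415e+02
 -9.13650e+01] [-1.0000e-03  1.0000e-03  1.5030e+00  3.2800e-01  3.4500e-01 -9.2458e+01]
iron handle [552.69894482 310.26458172 230.        ] [545.17274957 218.4436978  150.        ]
```

```bash
python3 - <<'E'
from h import *
s=monitor.sense()
for p,y in(([156,631,315],76,),([400,400,315],64),([509,-59,315],52)): print(row(p,y,s))
E
```

```text
[-2.0000e-03  0.0000e+00  2.0000e-03  3.2700e-01  3.3600e-01 -9.7458e+01]
[-2.00000e-03  0.00000e+00  2.11000e-01 -2.92042e+02 -1.65246e+02
 -9.71300e+01]
[-2.00000e-03  0.00000e+00  4.20000e-01 -5.08169e+02 -5.84591e+02
 -9.63650e+01]
```

play_rows(commands=[[0, 0, 0, 0, 0, -50, 0], [0, 0, 0, 0, 0, -97, 0], [0, 0, 0.05, -44, -25, -97, 0], [0, 0, 0.1, -88, -50, -97, 0], [0, 0, 0.15, -130, -74, -97, 0]])

```text
t: 0.6
tool_pos: [265.7, 526.6, 315.4]
orientation: [0.0, 0.196, 0.981, 0.0]
contact_force: [0.3, 0.0, -0.5]
finger_gap: 54.7
grasp_force: 0.0
```

```bash
python3 - <<'E'
from h import *
s=monitor.sense();print(s["tool_pos"],s["joint_positions"].round(2),s["t"])
for p,y in(([400,400,315],64),([460,200,315],58),([509,-59,315],52)): print(row(p,y,s))
E
```

```text
[265.70457165 526.58351768 315.43978517] [-1.17  0.16  0.02  1.45 -0.    1.53  0.03] 0.6
[ 0.00000e+00  0.00000e+00  6.00000e-02 -1.72596e+02 -6.53400e+01
  4.86000e-01]
[ 0.00000e+00  0.00000e+00  1.65000e-01 -3.04767e+02 -2.26990e+02
  5.12000e-01]
[ 0.00000e+00  0.00000e+00  2.69000e-01 -4.49427e+02 -4.47343e+02
  5.38000e-01]
```

play_rows(commands=[[0, 0, 0.02, -46, -17, 0, 0], [0, 0, 0.04, -92, -35, 0, 0], [0, 0, 0.06, -138, -52, 0, 0], [0, 0, 0.07, -175, -70, 0, 0], [0, 0, 0.09, -206, -108, 0, 0]])

```text
t: 1.1
tool_pos: [415.2, 348.2, 314.4]
orientation: [-0.0, 0.24, 0.971, -0.0]
contact_force: [0.6, 0.1, -0.1]
finger_gap: 14.9
grasp_force: 0.0
```

play_rows(commands=[[0, 0, 0.02, -26, -42, 0, 0], [0, 0, 0.04, -52, -84, 0, 0], [0, 0, 0.06, -78, -126, 0, 0], [0, 0, 0.08, -104, -168, 0, 0], [0, 0, 0.1, -130, -210, 0, 0]])

```text
t: 1.6
tool_pos: [430.9, 100.8, 315.3]
orientation: [-0.0, 0.288, 0.958, 0.0]
contact_force: [0.7, 1.1, -0.2]
finger_gap: 0.6
grasp_force: 0.0
```

```bash
python3 - <<'E'
from h import *
s=monitor.sense();print(s["tool_pos"],s["joint_positions"].round(2),s["t"])
for p,y in(([509,-59,250],52),): print(row(p,y,s))
E
```

```text
[430.91115069 100.75245165 315.26513091] [-0.74 -0.18  0.39  1.78  0.07  1.53  0.63] 1.6
[ 0.00000e+00 -0.00000e+00  8.00000e-02 -1.53206e+02 -9.03050e+01
  6.52020e+01]
```

play_rows(commands=[[0, 0, 0.02, -38, -22, 8, 0], [0, 0, 0.04, -76, -45, 20, 0], [0, 0, 0.06, -114, -67, 40, 0], [0, 0, 0.08, -153, -90, 65, 0], [0, 0, 0.08, -153, -90, 65, 0]])

```text
t: 2.1
tool_pos: [508.4, -63.1, 247.4]
orientation: [-0.002, 0.33, 0.944, -0.003]
contact_force: [-0.1, -0.1, 0.5]
finger_gap: 0.5
grasp_force: 0.0
```

```bash
python3 - <<'E'
from h import *
import cv2
s=monitor.sense();a=cams.snapshot("wrist")
print(s["tool_pos"],s["joint_positions"].round(2),s["t"])
cv2.imwrite("pics/w1.png",cv2.resize(a,(800,600),interpolation=cv2.INTER_CUBIC))
E
```

```text
[508.38900792 -63.12491342 247.44315433] [-0.58 -0.    0.66  1.76  0.    1.38  0.97] 2.1
```

View pics/w1.png

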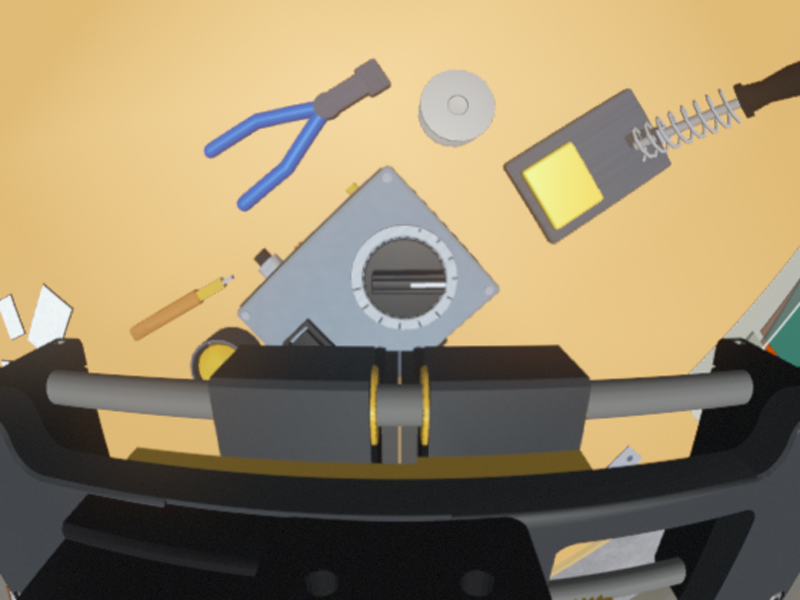

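The wrist view puts the ring centre at (404,277) in the enlarged image, with the nose pointing right along tool +y, and the hot flank is on the upper side. I'll check this against the top camera.

```bash
python3 - <<'E'
from h import *
s=monitor.sense();k=.7
w=lambda u,v,z:wrist((u+.5)*k-.5,(v+.5)*k-.5,z,s)
print(w(404.5,277.5,77),w(411,285,100.5),w(445,285.5,100.5),w(387,172,70),w(494,290,70))
C=np.array([509.,-59]);
for h in(200,111):
  for yaw in(52,):
    a=np.radians(yaw);n=np.array([np.cos(a),np.sin(a)]);m=np.array([-n[1],n[0]])
    print(row(np.r_[C+18*n+24*m,h],yaw,s))
E
```

```text
[507.8951589 -55.1757458  77.       ] [511.23715464 -52.27842103 100.5       ] [526.1055268  -33.93472008 100.5       ] [438.79306767 -16.98900651  70.        ] [559.17110477  -7.65751974  70.        ]
[-4.0000e-03 -2.0000e-03 -6.0000e-03  2.4185e+01  1.9054e+01  4.8506e+01]
[-4.00000e-03 -2.00000e-03 -6.00000e-03  2.40170e+01  1.93990e+01
  1.37506e+02]
```

play_rows(commands=[[-0.004, -0.002, -0.006, 12, 8, 10, 0], [-0.004, -0.002, -0.006, 26, 19, 40, 0], [-0.004, -0.002, -0.006, 26, 19, 80, 0], [-0.004, -0.002, -0.006, 26, 19, 105, 0], [-0.004, -0.002, -0.006, 26, 19, 105, 0]])

```text
t: 2.65
tool_pos: [497.7, -23.8, 142.6]
orientation: [-0.002, 0.321, 0.947, 0.0]
contact_force: [-0.8, -0.7, 0.2]
finger_gap: 0.2
grasp_force: 0.0
```

```bash
python3 - <<'E'
from h import *
import cv2
s=monitor.sense();a=cams.snapshot("wrist")
print(s["tool_pos"],s["contact_force"],s["qd"].round(3),s["t"])
cv2.imwrite("pics/w2.png",cv2.resize(a[80:290,180:460],(800,600),interpolation=cv2.INTER_CUBIC))
C=np.array([508.5,-57]);a=np.radians(52);n=np.array([np.cos(a),np.sin(a)]);m=np.array([-n[1],n[0]])
print((s["tool_pos"][:2]-C)@n,(s["tool_pos"][:2]-C)@m,row(s["tool_pos"],52,s))
E
```

```text
[497.71648525 -23.81518764 142.59972125] [-0.82676889 -0.66871337  0.18057623] [ 0.003 -0.035  0.01  -0.08   0.015  0.041 -0.011] 2.65
19.510994392014393 28.928136121145187 [-0.    -0.003  0.009  0.     0.     0.   ]
```

View pics/w2.png

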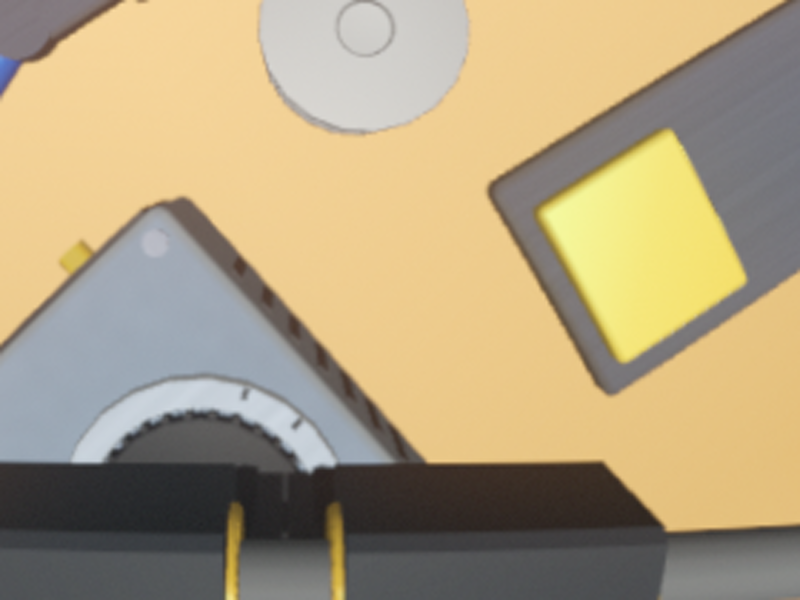

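Only the upper part of the ring shows, centred near x=200, with the fingertip at about x=285. That agrees with an 18–20 mm offset along the nose. I'll descend beside the flank, then check from the scene camera.

play_rows(commands=[[0, -0.003, 0.009, 0, 0, 10, 0], [0, -0.003, 0.009, 0, -1, 20, 0], [0, -0.003, 0.009, 0, -1, 30, 0], [0, -0.003, 0.009, 0, -1, 30, 0]])

```text
t: 3.1
tool_pos: [499.3, -26.2, 114.4]
orientation: [0.002, 0.327, 0.945, 0.001]
contact_force: [-0.3, 0.4, 0.1]
finger_gap: 0.5
grasp_force: 0.0
```

```bash
python3 - <<'E'
from h import *
import cv2
s=monitor.sense();a=cams.snapshot("scene")
print(s["tool_pos"],s["contact_force"],s["t"])
cv2.imwrite("pics/s2.png",cv2.resize(a[165:315,100:300],(800,600),interpolation=cv2.INTER_CUBIC))
C=np.array([508.5,-57]);a=np.radians(52);n=np.array([np.cos(a),np.sin(a)]);m=np.array([-n[1],n[0]])
print((s["tool_pos"][:2]-C)@n,(s["tool_pos"][:2]-C)@m,row(s["tool_pos"],52,s))
E
```

```text
[499.32177131 -26.24769408 114.36262691] [-0.25815223  0.35440359  0.14938264] 3.1
18.582465947506584 26.165552941245306 [ 0.003  0.004 -0.003  0.     0.     0.   ]
```

View pics/s2.png

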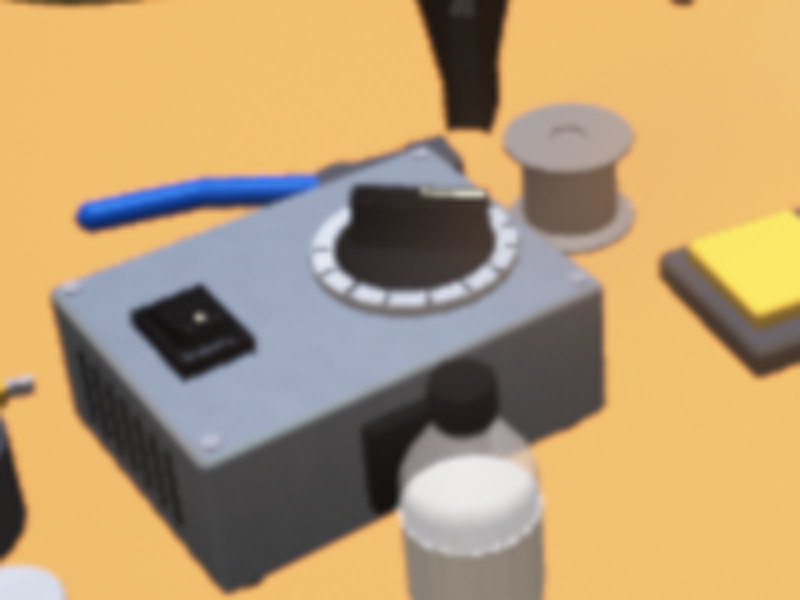

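The fingertip's lower end is at crop (470,130), which is full-image (217.5,197.5), and it looks further behind than I expected. I'll reproject the expected tip to compare.

```bash
python3 - <<'E'
from h import *
c=cams.calibration("scene")
def pr(X):
    v=c["intrinsics"]@(c["R"]@X+c["t"]);return v[:2]/v[2]
s=monitor.sense();print(s["tool_pos"],s["t"])
R=rot(s)
for dx in(-9.5,9.5):
  for dy in(-15,15): print(dx,dy,((pr(s["tool_pos"]+R.apply([dx,dy,25]))-[100,165])*4).round())
for n,X in dict(axis=[508.5,-57,100.5],tip=[508.5+18.5,-57+23.6,100.5],rk=[509,-149,77]).items(): print(n,((pr(np.array(X))-[100,165])*4).round())
E
```

```text
[499.78242833 -26.28193633 115.01916314] 3.15
-9.5 -15 [436. 191.]
-9.5 15 [512. 194.]
9.5 -15 [444. 165.]
9.5 15 [519. 168.]
axis [417. 191.]
tip [495. 194.]
rk [196. 323.]
```

```bash
python3 - <<'E'
from h import *
import cv2
s=monitor.sense();a=cams.snapshot("scene")
c=cams.calibration("scene");R=rot(s)
def pr(X):
    v=c["intrinsics"]@(c["R"]@X+c["t"]);return v[:2]/v[2]
b=cv2.resize(a[60:270,100:380],(800,600),interpolation=cv2.INTER_CUBIC);k=800/280
for dz,col in((25,(0,0,255)),(0,(0,255,0)),(-45,(255,0,0))):
    p=(pr(s["tool_pos"]+R.apply([0,0,dz]))-[100,60])*k
    cv2.circle(b,tuple(int(i) for i in p),4,col,-1)
cv2.imwrite("pics/s3.png",b)
E
```

```text
(no output)
```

View pics/s3.png

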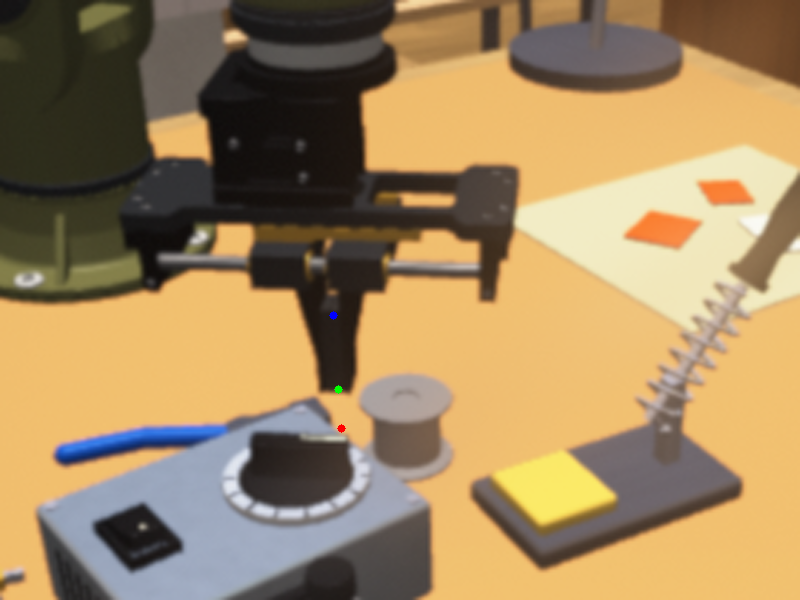

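The visible fingertip falls on the TCP dot (green) instead of 25 mm ahead of it (red), so picture and spec disagree. I'll settle it by touch, with a slow descent while watching the force.

play_rows(commands=[[0, 0, 0, 2, 0, 2, 0], [0, 0, 0, 2, 0, 4, 0], [0, 0, 0, 2, 0, 6, 0], [0, 0, 0, 2, 0, 8, 0], [0, 0, 0, 2, 0, 8, 0]])

```text
t: 3.7
tool_pos: [498.5, -25.0, 107.3]
orientation: [0.003, 0.327, 0.945, 0.001]
contact_force: [0.1, -0.1, -0.1]
finger_gap: 0.4
grasp_force: 0.0
```

play_rows(commands=[[0, 0, 0, 0, 0, 1, 0], [0, 0, 0, 0, 0, 2, 0], [0, 0, 0, 0, 0, 3, 0], [0, 0, 0, 0, 0, 3, 0]])

```text
t: 4.1
tool_pos: [498.6, -25.0, 104.4]
orientation: [0.003, 0.327, 0.945, 0.001]
contact_force: [0.6, -0.8, -0.8]
finger_gap: 0.3
grasp_force: 0.0
```

play_rows(commands=[[0, 0, 0, 0, 0, 1, 0], [0, 0, 0, 0, 0, 2, 0], [0, 0, 0, 0, 0, 2, 0]])

```text
t: 4.4
tool_pos: [498.6, -25.0, 102.4]
orientation: [0.003, 0.327, 0.945, 0.001]
contact_force: [0.3, 0.2, 1.5]
finger_gap: 0.6
grasp_force: 0.0
```

play_rows(commands=[[0, 0, 0, 0, 0, 1, 0], [0, 0, 0, 0, 0, 2, 0], [0, 0, 0, 0, 0, 2, 0]])

```text
t: 4.7
tool_pos: [498.7, -24.9, 100.4]
orientation: [0.003, 0.327, 0.945, 0.001]
contact_force: [0.3, 0.0, -0.1]
finger_gap: 0.6
grasp_force: 0.0
```

play_rows(commands=[[0, 0, 0, 0, 0, 1, 0], [0, 0, 0, 0, 0, 2, 0], [0, 0, 0, 0, 0, 3, 0], [0, 0, 0, 0, 0, 3, 0]])

```text
t: 5.1
tool_pos: [498.7, -25.0, 97.4]
orientation: [0.003, 0.327, 0.945, 0.001]
contact_force: [0.6, -1.2, 0.4]
finger_gap: 0.2
grasp_force: 0.0
```

```bash
python3 - <<'E'
from h import *
import cv2
s=monitor.sense();a=cams.snapshot("scene");print(s["tool_pos"],s["contact_force"],s["joint_torque"].round(2))
cv2.imwrite("pics/s4.png",cv2.resize(a[165:285,150:310],(800,600),interpolation=cv2.INTER_CUBIC))
E
```

```text
[498.67403866 -24.97423977  97.37261025] [ 0.58212684 -1.21109984  0.39274391] [ 0.000e+00 -2.719e+01  1.770e+00 -2.797e+01 -1.000e-02  3.000e-02
  1.000e-02]
```

View pics/s4.png

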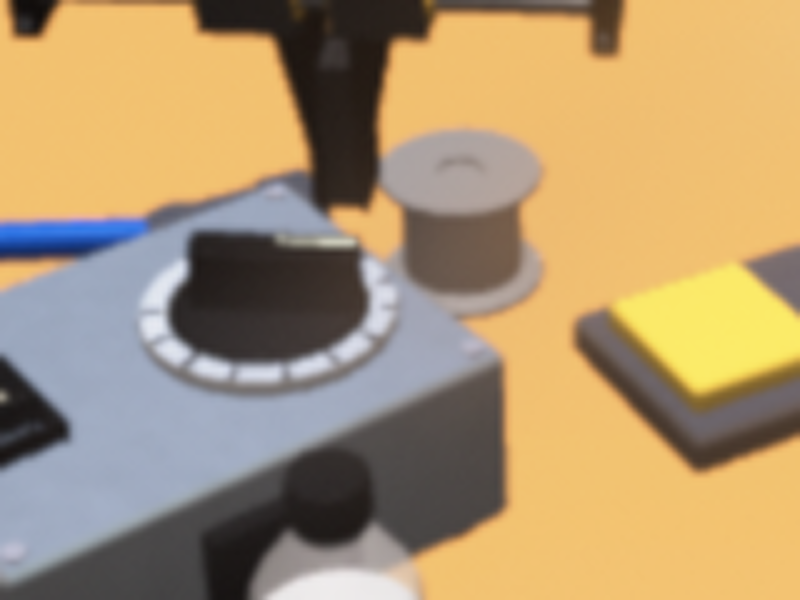

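The tip bottom is now at crop (343,207), which is full-image (218.6,206.4), still above the bar top. No contact has been felt either.

```bash
python3 - <<'E'
from h import *
for z in(72,85,97,105): print(z,top(218.6,206.4,z,"scene").round(1), "pointer tip px ->",top(150+358/5,165+240/5,100.5,"scene").round(1))
print(top(217.5,197.5,114.4,"scene"))
E
```

```text
72 [464.9  -9.3  72. ] pointer tip px -> [524.1 -35.5 100.5]
85 [483.3 -18.8  85. ] pointer tip px -> [524.1 -35.5 100.5]
97 [500.2 -27.5  97. ] pointer tip px -> [524.1 -35.5 100.5]
105 [511.5 -33.4 105. ] pointer tip px -> [524.1 -35.5 100.5]
[501.35639    -29.03995334 114.4       ]
```

The tip really ends at about TCP height (0 mm ahead, not 25), and the touch test agrees. I'll continue down to a tip height of about 87 mm.

play_rows(commands=[[0, 0, 0, 0, 0, 2, 0], [0, 0, 0, 0, 0, 4, 0], [0, 0, 0, 0, 0, 6, 0], [0, 0, 0, 0, 0, 6, 0]])

```text
t: 5.55
tool_pos: [498.5, -25.0, 91.1]
orientation: [0.003, 0.327, 0.945, 0.001]
contact_force: [0.4, -1.2, -0.9]
finger_gap: 0.7
grasp_force: 0.0
```

play_rows(commands=[[0, 0, 0, 0, 0, 1.5, 0], [0, 0, 0, 0, 0, 3, 0], [0, 0, 0, 0, 0, 4, 0], [0, 0, 0, 0, 0, 4, 0]])

```text
t: 5.95
tool_pos: [498.8, -25.0, 87.4]
orientation: [0.003, 0.327, 0.945, 0.001]
contact_force: [-0.4, 0.4, -0.0]
finger_gap: 0.5
grasp_force: 0.0
```

play_rows(commands=[[0, 0, 0, -3, 0, 0, 0], [0, 0, 0, -6, 0, 0, 0], [0, 0, 0, -9, 0, 0, 0], [0, 0, 0, -11, 0, 0, 0], [0, 0, 0, -11, 0, 0, 0]])

```text
t: 6.45
tool_pos: [507.3, -31.3, 87.6]
orientation: [0.002, 0.327, 0.945, 0.001]
contact_force: [-0.5, 1.6, 1.8]
finger_gap: 0.4
grasp_force: 1.3
```

play_rows(commands=[[0, 0, 0.08, -1.65, 1.25, 0, 0], [0, 0, 0.16, -3.4, 2.37, 0, 0], [0, 0, 0.24, -5.23, 3.35, 0, 0], [0, 0, 0.32, -7.13, 4.18, 0, 0], [0, 0, 0.4, -9.09, 4.85, 0, 0]])

```text
t: 6.95
tool_pos: [517.7, -33.7, 87.6]
orientation: [0.003, 0.509, 0.861, 0.002]
contact_force: [-1.0, 0.5, 1.0]
finger_gap: 0.5
grasp_force: 0.8
```

```bash
cat >> h.py <<'E'
def dial():
    "azimuth of white line in scene camera"
    a=cams.snapshot("scene").astype(int)
    m=np.zeros(a.shape[:2],bool);b=a.min(2)
    # search only points projecting (z=100.5) within 4..29 mm of axis, bright
    pts=[]
    for v in range(190,250):
        for u in range(175,235):
            p=top(u,v,100.5,"scene")[:2]-C0
            r=np.hypot(*p)
            if 8<r<31 and b[v,u]>120: pts.append(np.r_[p,u,v])
    return a,np.array(pts)
C0=np.array([507.,-58.5])
E
python3 - <<'E'
from h import *
import cv2
s=monitor.sense();a,p=dial();print(s["tool_pos"],s["contact_force"],len(p))
cv2.imwrite("pics/s5.png",cv2.resize(a[165:285,150:310].astype('uint8'),(800,600),interpolation=cv2.INTER_CUBIC))
old=cv2.imread("pics/s4.png")
print(p.round(0)[::max(1,len(p)//25)])
E
```

```text
Traceback (most recent call last):
  File "h.py", line 28, in dial
    p=top(u,v,100.5,"scene")[:2]-C0
      ~~~^^^^^^^^^^^^^^^^^^^
  File "h.py", line 5, in top
    c=cams.calibration(n);R=c["R"];o=-R.T@c["t"]
ValueError: time passes only in moves, steps and waits
```

```bash
python3 - <<'E'
t=open("h.py").read()
t=t.replace("def top(","import functools\ncal=functools.lru_cache(None)(lambda n:cams.calibration(n))\ndef top(").replace("c=cams.calibration(n)","c=cal(n)")
open("h.py","w").write(t)
E
python3 - <<'E'
from h import *
import cv2
s=monitor.sense();a,p=dial();print(s["tool_pos"],s["contact_force"],len(p))
cv2.imwrite("pics/s5.png",cv2.resize(a[165:285,150:310].astype('uint8'),(800,600),interpolation=cv2.INTER_CUBIC))
print(p.round(0)[::max(1,len(p)//30)])
E
```

```text
[517.76618542 -33.7171879   87.5909486 ] [-1.00573569  0.73269173 -0.03992461] 216
[[-29.  12. 201. 202.]
 [-29.   5. 197. 203.]
 [-23.  14. 204. 203.]
 [-27.   4. 197. 204.]
 [-21.  13. 204. 204.]
 [-26.  -0. 195. 205.]
 [-20.   9. 202. 205.]
 [-14.  18. 209. 205.]
 [-22.   1. 197. 206.]
 [-16.  10. 204. 206.]
 [-25.  -9. 190. 207.]
 [-19.  -0. 197. 207.]
 [-13.   9. 204. 207.]
 [-25. -14. 187. 208.]
 [-15.   1. 199. 208.]
 [ -9.  10. 206. 208.]
 [-22. -16. 187. 209.]
 [ -9.   5. 203. 209.]
 [ -3.  14. 210. 209.]
 [ -3.   9. 207. 210.]
 [-17. -18. 187. 211.]
 [-16. -21. 186. 212.]
 [-14. -23. 185. 213.]
 [-13. -27. 183. 214.]
 [ 10.   7. 210. 214.]
 [ 10.   2. 207. 215.]
 [ 16.  11. 214. 215.]
 [ 15.   6. 211. 216.]
 [ -6. -30. 183. 217.]
 [ 21.   9. 215. 217.]
 [  1. -25. 188. 218.]]
```

View pics/s5.png

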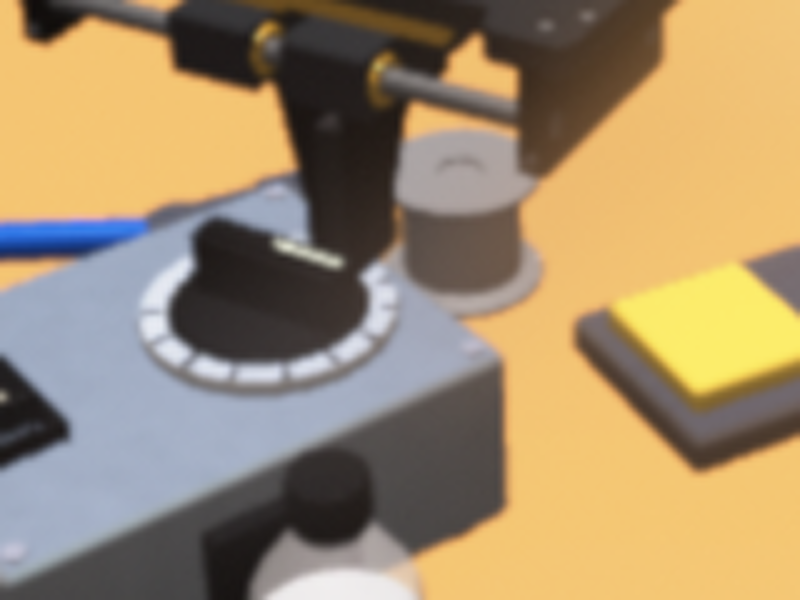

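The pointer has moved one click: the white line runs (275,240)–(340,265), and the finger is flush on the hot flank. The station has not moved. I'll continue the arc.

play_rows(commands=[[0, 0, 0.08, -1.65, 1.25, 0, 0], [0, 0, 0.16, -3.4, 2.37, 0, 0], [0, 0, 0.24, -5.23, 3.35, 0, 0], [0, 0, 0.32, -7.13, 4.18, 0, 0], [0, 0, 0.4, -9.09, 4.85, 0, 0]])

```text
t: 7.55
tool_pos: [526.5, -39.5, 87.8]
orientation: [0.003, 0.669, 0.743, 0.002]
contact_force: [-0.4, -0.1, 0.7]
finger_gap: 0.5
grasp_force: 0.0
```

play_rows(commands=[[0, 0, 0.08, -1.65, 1.25, 0, 0], [0, 0, 0.16, -3.4, 2.37, 0, 0], [0, 0, 0.24, -5.23, 3.35, 0, 0], [0, 0, 0.32, -7.13, 4.18, 0, 0], [0, 0, 0.4, -9.09, 4.85, 0, 0]])

```text
t: 8.05
tool_pos: [532.3, -48.0, 87.8]
orientation: [0.002, 0.804, 0.595, 0.003]
contact_force: [0.6, -0.2, 0.7]
finger_gap: 0.4
grasp_force: 0.0
```

```bash
cat >> h.py <<'E'
def line(a,d=12,U=(175,235),V=(190,250)):
    "bright pixels inside skirt, by azimuth: direction of white line from mean of weights"
    b=a.min(2);out=[]
    for v in range(*V):
        for u in range(*U):
            p=top(u,v,100.5,"scene")[:2]-C0
            if 8<np.hypot(*p)<31 and b[v,u]>150: out.append([u,v,*p.round(0)])
    return np.array(out)
E
python3 - <<'E'
from h import *
import cv2
s=monitor.sense();a=cams.snapshot("scene").astype(int);print(s["tool_pos"],s["contact_force"],s["orientation"])
cv2.imwrite("pics/s6.png",cv2.resize(a[165:285,150:310].astype('uint8'),(800,600),interpolation=cv2.INTER_CUBIC))
b=a.min(2)[205:240:1,180:232:1]
for i,r in enumerate(b): print(205+i,''.join('#' if x>150 else '+' if x>100 else '.' for x in r))
E
```

```text
[532.31318899 -47.95018154  87.8111751 ] [ 0.64178615 -0.2136826   0.7471912 ] [0.002247   0.80358205 0.59518347 0.00273529]
205 +++++++++++++++++...................................
206 +++++++++++++++++...................................
207 +++....+++++++#++...................................
208 +....++++++####++...................................
209 ..+++++++######++...................................
210 ++++++#########++...................................
211 ++++###########++...................................
212 +###############+...................................
213 ################+...................................
214 #################...............................+++.
215 ################+.............................+++++.
216 ##############++..............................+++++.
217 ############+..........++.....................++#++.
218 ##########+............##+...................++##++.
219 ########++.............##+...................+####++
220 #######+...............###...................++###++
221 ######+................+##....................+####+
222 ##
[... 319 characters left out ...]
.......+########
228 ###+.......................................#########
229 ####......................................+######+##
230 ####.....................................+######++##
231 ####+...................................+######+++##
232 #####+.................................+####+++++###
233 ######+..............................+######+++++###
234 #######+............................+#######++++####
235 +#######+........................+++#######++++#####
236 ++######++#+++................++#########+++++######
237 +++####+#######++++++++++++++###########+++++#######
238 #+++++++#############################+++++++########
239 ##++++++###########################+++++++##########
```

play_rows(commands=[[0, 0, 0.08, -1.65, 1.25, 0, 0], [0, 0, 0.16, -3.4, 2.37, 0, 0], [0, 0, 0.24, -5.23, 3.35, 0, 0], [0, 0, 0.32, -7.13, 4.18, 0, 0], [0, 0, 0.4, -9.09, 4.85, 0, 0]])

```text
t: 8.6
tool_pos: [534.3, -57.8, 87.9]
orientation: [0.002, 0.906, 0.424, 0.003]
contact_force: [0.5, -0.1, 0.5]
finger_gap: 0.2
grasp_force: 0.0
```

```bash
python3 - <<'E'
from h import *
import cv2
az=lambda p,q:np.degrees(np.arctan2(*(q-p)[1::-1])).round(1)
T=lambda u,v:top(u,v,100.5,"scene")
print("prev",az(T(203.5,217.5),T(204.8,222.5)),"1click",az(T(205,213),T(218,218)))
s=monitor.sense();a=cams.snapshot("scene").astype(int);print(s["tool_pos"],s["contact_force"],s["orientation"])
cv2.imwrite("pics/s7.png",cv2.resize(a[165:285,150:310].astype('uint8'),(800,600),interpolation=cv2.INTER_CUBIC))
b=a.min(2)[205:236,180:232]
for i,r in enumerate(b): print(205+i,''.join('#' if x>150 else '+' if x>100 else '.' for x in r))
E
```

```text
prev -19.7 1click 22.8
[534.33270002 -57.82524599  87.85766264] [ 0.45304494 -0.07761456  0.50241813] [0.00157462 0.90553045 0.42426645 0.00317801]
205 ..............................................++++++
206 ..............................................++++.+
207 ..............................................++++..
208 ..............................................++++..
209 ..............................................++++..
210 ..............................................++++..
211 ..............................................++++..
212 ..............................................++++..
213 ..............................................++++..
214 ..............................................+++++.
215 .............................................++++++.
216 ............................................+++++++.
217 ....++++....................................+####++.
218 ++######+.........++.......................+#####++.
219 ########+........+##+.....................+#######++
220 #######+.........###......................+#######++
221 ######+.........+##+......................+########+
222 #####+..........+##........................+########
223 #####............+.........................+########
224 ####+......................................+########
225 ####.......................................+########
226 ###+.......................................+########
227 ###+.......................................+########
228 ###+.......................................#########
229 ###+......................................+######+##
230 ####.....................................+######++##
231 ####+...................................+######+++##
232 #####+.................................+####+++++###
233 ######+..............................+######++++####
234 #######+............................+#######++++####
235 +#######+........................+++#######++++#####
```

play_rows(commands=[[0, 0, 0, 4, 0, 0, 0], [0, 0, 0, 10, 0, 0, 0], [0, 0, 0, 14, 0, -15, 0], [0, 0, 0, 14, 0, -45, 0], [0, 0, 0, 14, 0, -75, 0]])

```text
t: 9.15
tool_pos: [542.6, -46.7, 164.4]
orientation: [0.002, 0.905, 0.425, 0.003]
contact_force: [0.9, -0.3, 0.4]
finger_gap: 0.3
grasp_force: 0.0
```

```bash
python3 - <<'E'
from h import *
import cv2
az=lambda p,q:np.degrees(np.arctan2(*(q-p)[1::-1])).round(1)
T=lambda u,v:top(u,v,100.5,"scene")
s=monitor.sense();a=cams.snapshot("scene").astype(int);w=cams.snapshot("wrist");print(s["tool_pos"],s["contact_force"],s["orientation"])
b=a.min(2).astype(float)
ys,xs=np.mgrid[217:225,194:204];wt=np.clip(b[217:225,194:204]-70,0,None)
P=np.array([T(u,v)[:2] for u,v in zip(xs.ravel(),ys.ravel())]);k=wt.ravel()
m=(P*k[:,None]).sum(0)/k.sum();C=((P-m)*k[:,None]).T@(P-m);e=np.linalg.eigh(C)
print("line mid",m,"dir",e[1][:,1],"az of line",np.degrees(np.arctan2(*e[1][::-1,1])),"from axis",az(np.array([507,-58.5]),m))
W=cv2.resize(w[80:290,140:420],(800,600),interpolation=cv2.INTER_CUBIC)
S=cv2.resize(a[165:285,150:310].astype('uint8'),(400,300),interpolation=cv2.INTER_CUBIC)
W[300:,400:]=S
cv2.imwrite("pics/s8.png",W)
E
```

```text
[542.6361106  -46.74754032 164.37982773] [ 0.90204206 -0.30849156  0.39617973] [0.0015541  0.9052762  0.42481254 0.0026261 ]
line mid [520.31009041 -72.85640139] dir [-0.73351379  0.67967457] az of line 137.18178224154366 from axis -47.2
```

View pics/s8.png

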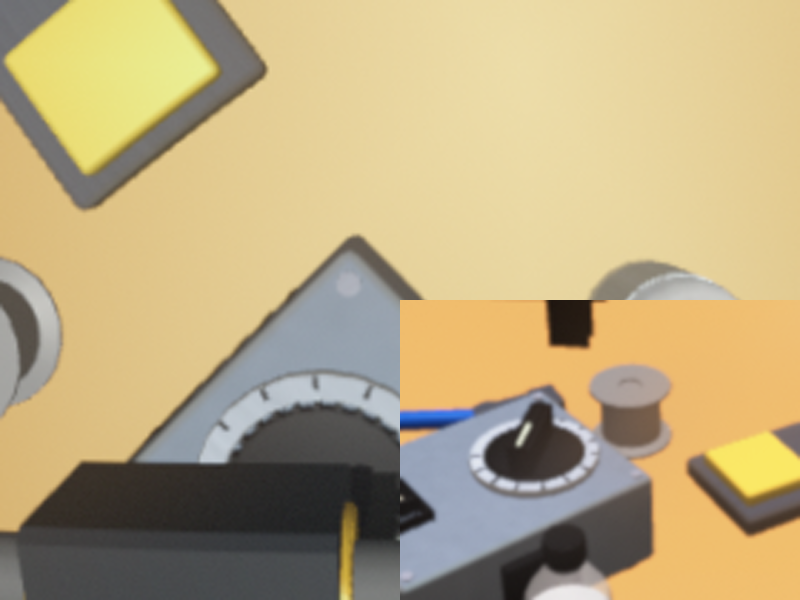

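The dial is now at about -43°, position 7, which is four clicks up. The inset shows the pointer swung round and clear of the finger. The rocker is next.

```bash
python3 - <<'E'
from h import *
s=monitor.sense();print(s["joint_positions"].round(2))
for z in(164,110,92): print(row([522.5,-148.5,z],-86,s))
E
```

```text
[-0.74  0.16  0.86  1.81 -0.13  1.21 -0.54]
[ 6.0000e-03 -1.4000e-02  8.0700e-01 -9.3011e+01  4.6707e+01  3.4750e+00]
[ 6.0000e-03 -1.4000e-02  8.0700e-01 -9.3577e+01  4.6134e+01  5.7469e+01]
[ 6.0000e-03 -1.4000e-02  8.0700e-01 -9.3765e+01  4.5943e+01  7.5467e+01]
```

play_rows(commands=[[0, 0, 0.14, -20, 10, 0, 0], [0, 0, 0.28, -40, 20, 0, 0], [0, 0, 0.42, -60, 30, 0, 0], [0, 0, 0.56, -80, 40, 0, 0], [0, 0, 0.7, -93, 46, 10, 0]])

```text
t: 9.75
tool_pos: [519.0, -149.9, 154.0]
orientation: [0.001, 0.996, 0.085, 0.005]
contact_force: [0.5, -0.4, 0.5]
finger_gap: 0.4
grasp_force: 0.0
```

```bash
python3 - <<'E'
from h import *
s=monitor.sense();print(s["joint_positions"].round(2),s["tool_pos"])
for z in(110,94): print(row([522.5,-148.5,z],-86,s))
E
```

```text
[-0.67  0.18  1.    1.85 -0.17  1.19 -1.02] [ 518.98351901 -149.86640475  154.02307301]
[ 1.0000e-03 -9.0000e-03  1.0000e-01  3.2960e+00 -8.3300e-01  4.4053e+01]
[ 1.0000e-03 -9.0000e-03  1.0000e-01  3.1500e+00 -8.6200e-01  6.0053e+01]
```

play_rows(commands=[[0, -0.005, 0.1, 3, -1, 15, 0], [0, -0.009, 0.1, 3.2, -1, 35, 0], [0, -0.009, 0.1, 3.2, -1, 50, 0], [0, -0.009, 0.1, 3.2, -1, 58, 0], [0, -0.009, 0.1, 3.2, -1, 58, 0]])

```text
t: 10.25
tool_pos: [521.0, -146.1, 93.7]
orientation: [0.0, 0.999, 0.038, -0.002]
contact_force: [0.5, 0.0, 0.2]
finger_gap: 0.5
grasp_force: 0.0
```

```bash
cat > chk.py <<'E'
from h import *
import cv2
s=monitor.sense();a=cams.snapshot("scene");print(s["tool_pos"].round(1),s["contact_force"].round(1),s["t"])
c=cal("scene");R=rot(s);v=c["intrinsics"]@(c["R"]@s["tool_pos"]+c["t"]);print("tcp px",(v[:2]/v[2]).round(1))
b=a.max(2)[205:265,125:175]
for i,r in enumerate(b[::1]): print(205+i,''.join('.:-=+*#%@'[min(8,x//25)] for x in r))
cv2.imwrite("pics/k.png",cv2.resize(a[165:285,90:250],(800,600),interpolation=cv2.INTER_CUBIC))
E
python3 chk.py
```

```text
[ 521.  -146.1   93.7] [0.5 0.  0.2] 10.25
tcp px [152.7 239.7]
205 +==---++-:.........................:+@@@@@@@@@@@@@
206 ------==-:...............::........:*@@@@@@@@@@@@@
207 --======-:.............:::::.......:*@@@@@@@@@@@@@
208 +*#%*+==-:............:::--::......:+%@@@@@@@@%%%%
209 %@@@@%*=-:............::----:......-*%@@@@@@@@@@@@
210 @@@@@@@*-:............::---::......-#@@@@@@@@@@@@@
211 @@@@@@@%+-:...........:::::::......-#@@@@@@@@@@@@@
212 @@@@@@@@*+=:...........:::.........-*%%%%%%%%%%%%%
213 @@@@@%%%@%#+:......................-+*############
214 %%%@@@@@@@@*-......................:=++++++++**##%
215 @@@@@@@@@@@#=:.....................:-=====++*#%%%%
216 @@@@@@@@%%%*=:.....................:=++++**#%%%%%%
217 @@@%%%###**+=:....................:=*%####%%%%%%%%
218 %%###***+++==:....................:=#%#%%%%%%%%%%%
219 ***++++=======-...................:=#%%%%%%%%%%%%%
220 ++======+*##%#+-..................:+#%%%%%%%%%%%%%
221 ====+*##%@@@@@%=:.................-+#%%%%%%%%%%%%%
222 *##%@@@@@@@@@@@+:.................-+#%%%%%%%%%%%%%
223 @@@@@@@@@@@@@@@#-.................-*#%%%%%
[... 1563 characters left out ...]
%%#*=:::::::::-----::::::::-=#%%%%%%%%%%
253 +*#%%%%%%%%%%#+-:::::------::::::::-++*#%%%%%%%%%%
254 =+*#%%%%%%%%%%#+-::::---:::::::::-+*#%%%%%%%%%%%%%
255 -=*##%%%%%%%%%%#=-::::::::.:::--+*#%%%%%%%%%%%%%%%
256 -=+*##%%%%%%%%%#*=::::::..::-=+*#%%%%%%%%%%%%%%%%%
257 --=+*##%%%%%%%%%#*=::..:::-=*##%%%%%%%%%%%%%%%%%%%
258 ---=+*##%%%%%%%%%#*=:::--=*#%%%%%%%%%%%%%%%%%%%%%%
259 ----=+*#%%%%%%%%%%#*===+*#%%%%%%%%%%%%%%%%%%%%%%%%
260 -----=+*#%%%%%%%%%%%#*##%%%%%%%%%%%%%%%%%%%%%%%%%%
261 :::---=+*#%%%%%%%%%%%%%%%%%%%%%%%%%%%%%%%%%%%%%%%%
262 :::----=*##%%%%%%%%%%%%%%%%%%%%%%%%%%%%%%%%%%%%%%%
263 :::----=+*##%%%%%%%%%%%%%%%%%%%%%%%%%%%%%%%%%%%%%%
264 ::::----=+*##%%%%%%%%%%%%%%%%%%%%%%%%%%%%%%%%%%%%%
```

The tip bottom is at about (151,241) and sits over the raised end beside the white mark at (149,244). I'll press down slowly.

play_rows(commands=[[0, 0, 0, 1.5, 0, 2, 0], [0, 0, 0, 1.5, 0, 4, 0], [0, 0, 0, 1.5, 0, 5.5, 0], [0, 0, 0, 1.5, 0, 7, 0], [0, 0, 0, 1.5, 0, 7, 0]])

```text
t: 10.8
tool_pos: [523.1, -146.2, 87.6]
orientation: [0.0, 0.999, 0.038, -0.001]
contact_force: [-0.9, -0.2, -0.5]
finger_gap: 0.4
grasp_force: 0.0
```

play_rows(commands=[[0, 0, 0, 0, 0, 1, 0], [0, 0, 0, 0, 0, 2, 0], [0, 0, 0, 0, 0, 2, 0]])

```text
t: 11.1
tool_pos: [523.1, -146.3, 85.5]
orientation: [0.0, 0.999, 0.038, -0.001]
contact_force: [-0.5, -0.8, 0.5]
finger_gap: 0.3
grasp_force: 0.0
```

play_rows(commands=[[0, 0, 0, 0, 0, 1, 0], [0, 0, 0, 0, 0, 1.5, 0], [0, 0, 0, 0, 0, 1.5, 0]])

```text
t: 11.4
tool_pos: [523.1, -146.3, 84.1]
orientation: [0.0, 0.999, 0.038, -0.001]
contact_force: [0.5, 0.1, 0.3]
finger_gap: 0.6
grasp_force: 0.0
```

play_rows(commands=[[0, 0, 0, 0, 0, 0.7, 0], [0, 0, 0, 0, 0, 1.5, 0], [0, 0, 0, 0, 0, 1.5, 0]])

```text
t: 11.7
tool_pos: [523.3, -146.3, 82.6]
orientation: [0.0, 0.999, 0.038, -0.001]
contact_force: [-0.2, 0.7, 0.4]
finger_gap: 0.4
grasp_force: 0.1
```

play_rows(commands=[[0, 0, 0, 0, 0, 0.7, 0], [0, 0, 0, 0, 0, 1.5, 0], [0, 0, 0, 0, 0, 1.5, 0]])

```text
t: 12.0
tool_pos: [523.7, -146.3, 81.5]
orientation: [0.0, 0.999, 0.038, -0.001]
contact_force: [0.4, 0.4, 2.8]
finger_gap: 0.6
grasp_force: 1.1
```

play_rows(commands=[[0, 0, 0, 0, 0, 0.7, 0], [0, 0, 0, 0, 0, 1.2, 0], [0, 0, 0, 0, 0, 1.2, 0]])

```text
t: 12.3
tool_pos: [523.6, -146.3, 80.1]
orientation: [0.001, 0.999, 0.038, -0.001]
contact_force: [1.3, -0.3, 1.4]
finger_gap: 0.3
grasp_force: 0.9
```

play_rows(commands=[[0, 0, 0, 0, 0, 0.7, 0], [0, 0, 0, 0, 0, 1.3, 0], [0, 0, 0, 0, 0, 1.3, 0]])

```text
t: 12.6
tool_pos: [522.2, -146.3, 78.0]
orientation: [0.0, 0.999, 0.038, -0.002]
contact_force: [-0.2, -0.5, 0.1]
finger_gap: 0.2
grasp_force: 0.0
```

play_rows(commands=[[0, 0, 0, 0, 0, 0.7, 0], [0, 0, 0, 0, 0, 1.3, 0], [0, 0, 0, 0, 0, 1.3, 0]])

```text
t: 12.9
tool_pos: [522.9, -146.4, 77.4]
orientation: [0.0, 0.999, 0.038, -0.002]
contact_force: [-0.8, 0.2, 1.7]
finger_gap: 0.6
grasp_force: 0.8
```

The force rose to about 2.8 N, then vanished at z=78 as the rocker snapped over. I'll retract and check.

play_rows(commands=[[0, 0, 0, 0, 0, -5, 0], [0, 0, 0, 0, 0, -30, 0], [0, 0, 0, 0, 0, -75, 0], [0, 0, 0, 0, 0, -120, 0], [0, 0, 0, 0, 0, -150, 0]])

```text
t: 13.4
tool_pos: [524.5, -146.9, 230.7]
orientation: [0.001, 0.999, 0.038, 0.001]
contact_force: [-0.1, -0.5, 0.6]
finger_gap: 0.5
grasp_force: 0.0
```

```bash
python3 - <<'E'
from h import *
import cv2
s=monitor.sense();print(s["tool_pos"].round(1),s["contact_force"].round(1))
a=cams.snapshot("scene");o=cv2.imread("pics/scene0.png")
r=lambda i:cv2.resize(i[200:280,120:230],(400,291),interpolation=cv2.INTER_CUBIC)
t=cams.snapshot("top")[150:280,270:440]
top0=cv2.imread("pics/top0.png")[150:280,270:440]
f=lambda i:cv2.resize(i,(400,306))
cv2.imwrite("pics/fin.png",np.vstack([np.hstack([r(o),r(a)]),np.hstack([f(top0),f(t)])]))
g=lambda i:cv2.cvtColor(i,cv2.COLOR_BGR2GRAY)[280:306,125:250].astype(np.float32)
g0,g1=[cv2.cvtColor(i,cv2.COLOR_BGR2GRAY)[245:300,130:195].astype(np.float32) for i in(o,a)]
print("scene px shift of case",cv2.phaseCorrelate(g0,g1))
E
```

```text
[ 524.5 -146.9  230.7] [-0.1 -0.5  0.6]
scene px shift of case ((0.022289141428153414, 0.0007918596224314456), 0.925862646985937)
```

View pics/fin.png

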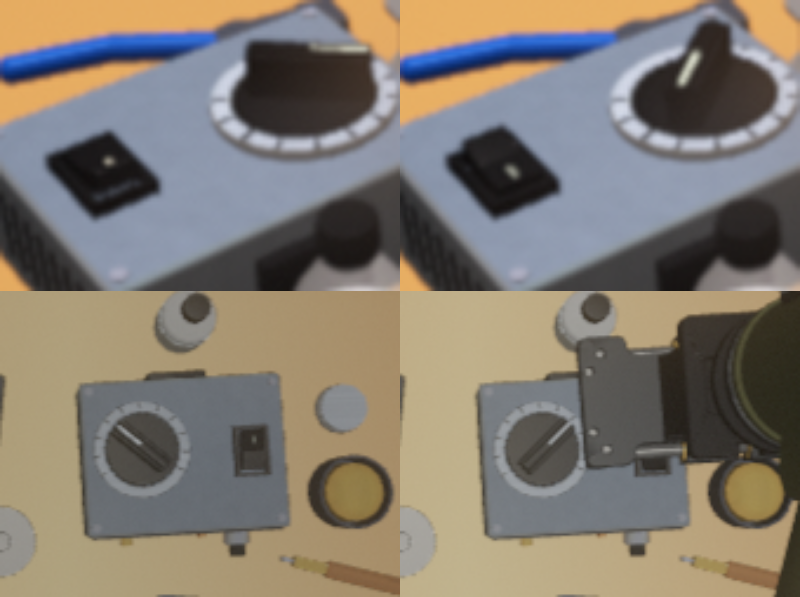

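Before and after side by side: the rocker's far end is now down (near end up) and the pointer mirrors its start across the station's x axis, which is four clicks. The station has moved less than 0.1 px.

```bash
python3 -c "
from cell import workorder
print(workorder.finish_job())"
```

```text
the job is handed in; nothing more can be done
None
```

The soldering station is switched on and its heat dial is four clicks hotter (position 3 to 7); the station did not move, and the job is handed in, though no verdict was returned.

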